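# Seat the counting slide with the holder's swing clip

## Task

Swing the slide holder's spring clip round its pivot screw by its knob until its nose comes onto the edge of the thick glass counting slide, pushes the slide flush against the long fence, and then bears on it with a firm but gentle push of about 8 N; keep it pressed for a second. Then swing the clip clear again, all the way back to its open stop, let go, and leave the slide flat and flush against the fence. Work by the clip alone: do not touch the slide with the robot, do not strain it (never more than 15 N on the glass), and leave the things around the holder alone.

Things in the scene. Friction and masses are not known exactly. Their poses are not given: they have to be found in the camera images.
- holder: Dark steel slide holder, a flat plate fixed to the worktop, 146 (x) by 170 (y) mm, its top 14 mm above the worktop. Origin on the worktop under its middle, z up; yaw varies. An aluminium fence runs along y on its +x side: inner face at x = +56 mm, y -23 to +67 mm, 9 mm high above the plate. Pins 5 mm thick, 7 mm high at x = +40, y = -24 and +68 mm bound the slide endways.
- slide_seat (a point): Fixed point of the holder (x +39, y +22, z +17 mm in its frame, same axes): where the slide's centre is when the slide lies flat and flush against the fence.
- slide_centre (a point): Centre of the loose glass counting slide, 34 (its x) by 76 (its y) by 6 mm thick, clear with one frosted white end, flat on the plate, long sides roughly along the fence, 6 to 12 mm short of it and a little askew. It slides freely (under 1 N) until it meets the fence.
- clip (a joint): Angle q (rad) of the clip about its vertical pivot screw. 0 = fully open, against its rigid open stop; grows as the clip swings clockwise (from above) to the slide; end 1.2. The arm points from the pivot along (-sin(0.75 - q), cos(0.75 - q)) in the holder's x, y. It stays where it is left (friction under 1 N at the knob). Slide home and leaf unbent, the nose touches at about q = 0.87.
- clip_knob (a point): The clip's upright round black knob, to push or grip: 12 mm in diameter, 70 mm from the pivot axis; top 58 mm above the worktop, this point 40 mm above it; clear shaft from 27 mm up (15 mm collar below). It swings only in the horizontal plane. With the slide home, the push on the knob along its path is about 1.2 times the force on the glass (8 N on the glass: 10 N at the knob).
- nose_nominal (a point): Where the clip's nose would be with an unbent leaf: 88 mm along the arm from the pivot, 18 mm ahead of the arm on the slide's side. The real nose (7 mm round end of the spring leaf, with a thin lip that laps over the slide's edge) may stand 6 mm ahead or behind, unmeasured: leaves get bent. So contact and pressure must be felt. The leaf yields 1 mm at the nose per 2.3 N.
- clip_pivot (a point): Top centre of the clip's pivot screw, 28 mm above the worktop, head 13 mm wide; the clip's vertical axis goes through it. In the holder's frame x = -10, y = -62 mm.
- oil_bottle: Small brown bottle, 27 mm in diameter and 62 mm high, standing near the holder; origin at the centre of its underside. Leave alone.
- counter: Round grey hand tally counter, 65 by 55 by 18 mm, lying right of the holder; origin at the centre of its underside. Leave alone.
- glass_box: White cardboard box, 54 by 54 by 50 mm, right of the holder; origin at the centre of its underside. Leave alone.

How it is judged:
On the way, in this order (a step that is already met when the one before it is completed fails the run):
1. the clip presses the slide flush against the fence with 4 to 15 N for 0.8 seconds (contact force between clip and slide between 4 and 15 N and x of slide_centre in the frame of holder above 0.037 m and angle between the x axis of slide_centre and the x axis of holder, either way round below 0.035 rad), for 0.8 s.
2. the clip is swung back to its open stop (angle under 0.08) (value of joint clip below 0.08 rad), for 0.2 s.
At the end, for the whole second after the job is handed in: The clip rests open against its stop (angle under 0.08 rad) and still; the slide lies flat on the plate between the pins, within 2 mm of flush with the fence and within 0.035 rad of parallel to it (value of joint clip below 0.08 rad and x of slide_centre in the frame of holder between 0.037 and 0.041 m and y of slide_centre in the frame of holder between 0.012 and 0.032 m and z of slide_centre in the frame of holder below 0.019 m and angle between the x axis of slide_centre and the x axis of holder, either way round below 0.035 rad and velocity of joint clip between -0.05 and 0.05 rad/s); the robot touches nothing.
It fails at once if the clip strains the slide (more than 15 N on the glass) (contact force between clip and slide above 15 N).
It fails at once if the robot touches the slide (contact force between any of the fingers, the arm and slide above 0.5 N).
It fails at once if a bystander is moved more than 15 mm (distance of any of oil_bottle, counter, glass_box from where it was at the start of the episode above 0.015 m).
It also fails if it takes over 59 s, if anything falls off the work surface, if the arm or the gripper's body presses on something with over 40 N, if the wrist force passes 120 N, or if a joint passes its speed limit or range.

## Robot

A 6-joint arm with a two-finger parallel gripper is mounted at the origin on a cart in front of the work surface, level with it; the furniture and walls round the work are solid. World frame = base frame: x ahead of the robot, y to its left, z up, the work surface at z = 0. Lengths are in m, angles in rad, forces in N, time in s.
With the tool pointing down it reaches from about 0.3 to 0.875 m from the base axis. Payload 6.4 kg.
Tool frame: the origin (TCP) lies midway between the tips of the shut fingers; the grasp point (between the pads) lies env.grip_point_offset behind it (env.grip_point_offset is the distance from the TCP to the grasp point, in m); z points along the fingers, x is the direction in which the jaws open and shut, and the axes are right-handed (so a half turn about z gives the same grasp; the last joint's range is limited). The gripper opens to 85 mm and grips with 20 to 120 N. Pads are 22 mm wide; open, the fingers measure 114 mm over their backs; the gripper's body (76 mm by 85 mm) begins 54 mm behind the grasp point. The pads swing forward as they close: fully open they stand 13 mm farther back than shut.
Start: joints at [-1.463, 0.181, 1.607, -0, 1.354, -0.206], TCP at [0.178, -0.547, 0.231] pointing down, gripper open.
Joint ranges: [-2.99, 2.99], [-0.89, 2.07], [0.3, 2.58], [-1.14, 4.28], [0, 2.63], [-3.12, 3.12]. Speed limits (rad/s): [2.57, 2.57, 3.01, 3.14, 3.14, 3.14].

## Interface

Orientations are given as a unit quaternion [x, y, z, w].
In Python, from workcell import monitor, get_image, camera_params, env, search_frame, cut_out, place_of gives the robot as it stands.
- The arm moves only by the tool drive_tool, never from a script. Its argument "targets" is a list of rows, each a list of 7 numbers: the shift along the tool's x, y, z in m, then the turn, a rotation vector about the tool's x, y, z in rad, then the closure, from 0 (fully open) to 1 (shut). A call has 1 to 8 rows; each row shifts and turns the commanded pose from where the row before left it, along the tool's axes as they then stand; what a row does not reach is not made up. A row lasts 1/12 s, in which the tool goes at most 41.7 mm and 7.16 degrees, less where a joint would pass 70% of its speed; a pose out of reach is approached as far as the arm can. A call is refused whole if a number of a shift passes 0.0417 or a number of a turn 0.125, either way. A call with a gripper value outside its range is refused whole. The fingers move at their own pace and stop on an object; "squeeze" is the grip in N (left out, the last holds). Time passes only in rows, so rows that do not move let the fingers close. It gives the time, the measured TCP pose, the force and the opening at its end, in the units of the state.
- monitor.read_state(): the state, without advancing time (a new reading comes with each control period).
- get_image(name): name is "scene" or "side" or "wrist"; returns (picture, depth): 400x640x3 uint8, red, green, blue; 400x640 float32, m along the optical axis (not along the pixel's ray), 0 where there is no reading.
- camera_params(name): a dict with "vertical_fov" (degrees; the focal length in pixels is half the picture's height over the tangent of half this angle, whatever the lens; pixels are square), "cx", "cy" (the principal point, pixels), "xyz" and "rotation" of the camera in the world. Camera axes: x right, y down, z forward; pixel columns grow to the right and rows downward; lengths in m; the calibration is good to about 2 mm. The wrist camera is an equidistant fisheye: a pixel r from the principal point sees the ray r / f radians off the axis. A picture is of the moment at which its call begins: read the wrist's pose just before it. camera_params takes no time and is no camera call; for the wrist camera it gives the pose at the moment of the call.
- env.sign_off(): hands the job in, once; it reports no verdict.
Trained networks look in the newest picture that a camera, given by its name, has taken for a name from the list of things; names that differ only in an ending like _2 or _b are one class to them, and where a whole thing is asked for, a point or a joint stands for the part that bears it (a point fixed in the world has none). Each returns a list of dicts, best first, with "conf" (0 to 1); they miss things now and then, are a little off and sometimes report something else, mostly with a low value. They report only what shows in the picture. A call takes as long as a camera call.
- search_frame(camera, label): "location" ([x, y, z] in m, in world coordinates, good to about 4 mm: the middle of the surface that is visible of it).
- cut_out(camera, label): "pixels" (400x640 bool, what is visible of it).
- place_of(camera, label): "location" ([x, y, z] in m, in world coordinates, good to about 4 mm: a listed point, or the origin of a listed thing).
The state is a dict: "clock": time; "joint_pos": joint angles; "dq": joint speeds; "joint_efforts": joint torques, N m; "tcp_pos": TCP position; "orientation": TCP orientation; "force": force on the tool from outside, world axes, zero at the start; "ft_torque": the same for the moment, N m; "grip_width": finger opening in m.
Only numpy, scipy, OpenCV 4.12 (cv2) and the standard library are available. Lean on these libraries where they do the work, as an engineer would, in place of code of your own. Each camera call takes 0.05 s, during which the arm holds its last target. There are 200 camera calls.

## Working session

There is one attempt and no reset: what is moved stays moved. The work goes in short steps, Python scripts to look and compute and a tool call to move; the robot and the scene stay as the last step left them, time stands still between calls to the robot, and variables do not carry over. Pictures are saved under pics/ and viewed, about 8 in all and at most 12, crops included, and the job is handed in when it is done.

Besides the shell and the picture viewer there is one more tool, called after "Call:" by a JSON object that holds its "api" and its "payload", one argument or row to a line. drive_tool: Moves the arm, as the interface text tells. Its arguments: {"type":"object","properties":{"targets":{"type":"array"},"squeeze":{"type":"number"}},"required":["targets"]}

```bash
mkdir -p pics; cat > h.py <<'E'
from workcell import *
import numpy as np, cv2
def st():
    s=monitor.read_state(); print({k:np.round(s[k],4).tolist() for k in ['clock','tcp_pos','orientation','force','grip_width','joint_pos']}); return s
E
python3 - <<'E'
from h import *
st(); print(env.grip_point_offset)
for c in ['scene','side']:
    p,d=get_image(c); cv2.imwrite(f'pics/{c}0.png',p[:,:,::-1])
    for n in ['holder','clip_pivot','clip_knob','slide_centre','slide_seat','nose_nominal','oil_bottle','counter','glass_box']:
        r=place_of(c,n); print(c,n,[(np.round(x['location'],4).tolist(),round(x['conf'],2)) for x in r[:2]])
print(monitor.read_state()['clock'])
a=cv2.imread('pics/scene0.png');b=cv2.imread('pics/side0.png')
cv2.imwrite('pics/both0.png',cv2.resize(np.vstack([a,b]),(480,600)))
E
```

```text
{'clock': 0.0, 'tcp_pos': [0.1774, -0.5464, 0.2304], 'orientation': [0.8089, -0.5879, -0.0006, -0.0006], 'force': [0.2046, -0.9882, 0.8176], 'grip_width': 0.0854, 'joint_pos': [-1.4633, 0.1816, 1.608, 0.0, 1.3538, -0.2063]}
0.0187
scene holder [([0.5979, -0.1282, 0.0006], 0.63)]
scene clip_pivot [([0.5731, -0.1871, 0.034], 0.96), ([0.598, -0.129, -0.0002], 0.44)]
scene clip_knob [([0.5528, -0.1211, 0.0401], 0.55)]
scene slide_centre [([0.6267, -0.117, 0.0143], 0.5)]
scene slide_seat [([0.6363, -0.1116, 0.0214], 0.88)]
scene nose_nominal [([0.5662, -0.1031, 0.0217], 0.71)]
scene oil_bottle [([0.6915, -0.39, -0.0005], 0.78)]
scene counter [([0.4959, -0.3913, 0.0026], 0.84), ([0.6155, -0.4055, -0.0021], 0.58)]
scene glass_box [([0.6106, -0.4052, -0.0], 0.82)]
side holder []
side clip_pivot [([0.5748, -0.1904, 0.0282], 0.62), ([0.5528, -0.1169, 0.0396], 0.55)]
side clip_knob []
side slide_centre []
side slide_seat []
side nose_nominal []
side oil_bottle [([0.6902, -0.3816, 0.0006], 0.59)]
side counter [([0.4964, -0.3892, -0.002], 0.49)]
side glass_box [([0.6098, -0.4065, 0.0037], 0.88)]
1.0
```

View pics/scene0.png

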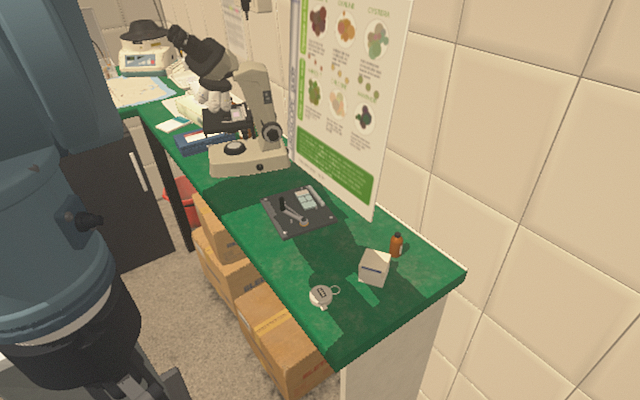

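The scene picture shows the holder at about pixel (300,210), with the knob near (283,203) and the frosted slide near (307,199). The bottle, box and counter are to the lower right, well clear. I'll move above the holder for a close look.

Call:
{"api": "drive_tool", "payload": {
  "targets": [
    [-0.015,-0.03,0,0,0,0,0],
    [-0.015,-0.03,0,0,0,0,0],
    [-0.015,-0.03,0,0,0,0,0],
    [-0.015,-0.03,0,0,0,0,0],
    [-0.015,-0.03,0,0,0,0,0],
    [-0.015,-0.03,0,0,0,0,0],
    [-0.015,-0.03,0,0,0,0,0],
    [-0.015,-0.03,0,0,0,0,0]
  ]
}}

```text
clock: 1.67
tcp_pos: [0.3697, -0.3574, 0.2315]
orientation: [0.809, -0.588, 0.0, 0.0]
force: [0.6, -1.2, 0.3]
grip_width: 0.0849
```

Call:
{"api": "drive_tool", "payload": {
  "targets": [
    [-0.015,-0.03,0,0,0,0,0.4],
    [-0.015,-0.03,0,0,0,0,0.4],
    [-0.015,-0.03,0,0,0,0,0.4],
    [-0.015,-0.03,0,0,0,0,0.4],
    [-0.015,-0.03,0,0,0,0,0.4],
    [-0.015,-0.03,0,0,0,0,0.4],
    [-0.015,-0.03,0,0,0,0,0.4],
    [0,0,0,0,0,0,0.4]
  ]
}}

```text
clock: 2.33
tcp_pos: [0.5392, -0.1898, 0.2314]
orientation: [0.81, -0.586, 0.0, -0.001]
force: [-1.1, 0.2, -0.1]
grip_width: 0.0516
```

```bash
cat > look.py <<'E'
from h import *
import sys
s=st()
P=camera_params('wrist'); print({k:np.round(v,3).tolist() for k,v in P.items()})
p,d=get_image('wrist'); np.savez('w.npz',p=p,d=d,**P)
cv2.imwrite(f'pics/w{sys.argv[1]}.png',p[:,:,::-1])
for n in ['holder','clip_pivot','clip_knob','slide_centre','slide_seat','nose_nominal']:
    r=place_of('wrist',n); print(n,[(np.round(x['location'],4).tolist(),round(x['conf'],2)) for x in r[:2]])
E
python3 look.py 1
```

```text
{'clock': 2.3333, 'tcp_pos': [0.5392, -0.1898, 0.2314], 'orientation': [0.8102, -0.5861, 0.0004, -0.0012], 'force': [-1.0696, 0.2421, -0.1007], 'grip_width': 0.0516, 'joint_pos': [-0.5473, 0.1723, 1.6166, 0.0024, 1.3518, 0.7046]}
{'vertical_fov': 65.706, 'cx': 318.033, 'cy': 200.662, 'xyz': [0.618, -0.163, 0.374], 'rotation': [0.8, -0.578, -0.095, 0.13]}
holder [([0.5943, -0.1286, 0.0038], 0.78), ([0.575, -0.1918, 0.0281], 0.67)]
clip_pivot [([0.576, -0.1899, 0.0277], 0.91)]
clip_knob [([0.5555, -0.1205, 0.0444], 0.68)]
slide_centre [([0.6247, -0.1165, 0.0191], 0.98)]
slide_seat [([0.6368, -0.112, 0.0156], 0.56)]
nose_nominal []
```

View pics/w1.png

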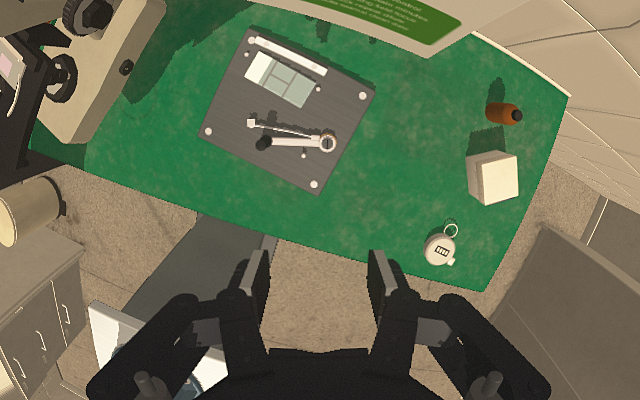

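The wrist picture shows the pivot at (327,142), the knob at (263,143), and the nose block near (252,122). The slide is at about (281,80) and the fence runs from (251,40) to (325,71). I'll get the holder yaw from the fence and plate corners.

```bash
cat >> h.py <<'E'
from scipy.spatial.transform import Rotation as R
def ray(P,u,v):
    f=200/np.tan(np.radians(float(P['vertical_fov']))/2); a=np.array([u-P['cx'],v-P['cy']]); r=np.hypot(*a); t=r/f
    q=np.array(P['rotation']); M=R.from_quat(q).as_matrix() if q.size==4 else q
    return M@np.array([*(a/r*np.sin(t)),np.cos(t)])
def onz(P,u,v,z):
    c=np.array(P['xyz']); d=ray(P,u,v); return c+d*(z-c[2])/d[2]
E
python3 - <<'E'
from h import *
P=dict(np.load('w.npz'))
for n,u,v,z in [('fenceA',251,38,.023),('fenceB',326,70,.023),('c1',250,26,.014),('c2',376,93,.014),('c3',320,196,.014),('c4',199,136,.014),('knobtop',263,144,.058),('knobtop2',263,148,.058),('pivot',328,142,.028),('nose',252,122,.02),('sl1',258,51,.02),('sl2',320,80,.02),('sl3',304,107,.02),('sl4',244,77,.02)]:
    print(n,np.round(onz(P,u,v,z),4))
p=P['p'][15:205,190:390,::-1]; cv2.imwrite('pics/crop1.png',cv2.resize(p,None,fx=3.15,fy=3.15,interpolation=cv2.INTER_CUBIC))
E
```

```text
fenceA [ 0.6647 -0.0677  0.023 ]
fenceB [ 0.653 -0.16   0.023]
c1 [ 0.6797 -0.0593  0.014 ]
c2 [ 0.6479 -0.2227  0.014 ]
c3 [ 0.5092 -0.2007  0.014 ]
c4 [ 0.5361 -0.0364  0.014 ]
knobtop [ 0.5576 -0.1223  0.058 ]
knobtop2 [ 0.5536 -0.1234  0.058 ]
pivot [ 0.5765 -0.1877  0.028 ]
nose [ 0.5714 -0.0977  0.02  ]
sl1 [ 0.6523 -0.0797  0.02  ]
sl2 [ 0.6403 -0.1572  0.02  ]
sl3 [ 0.6053 -0.1498  0.02  ]
sl4 [ 0.619  -0.0733  0.02  ]
```

View pics/crop1.png

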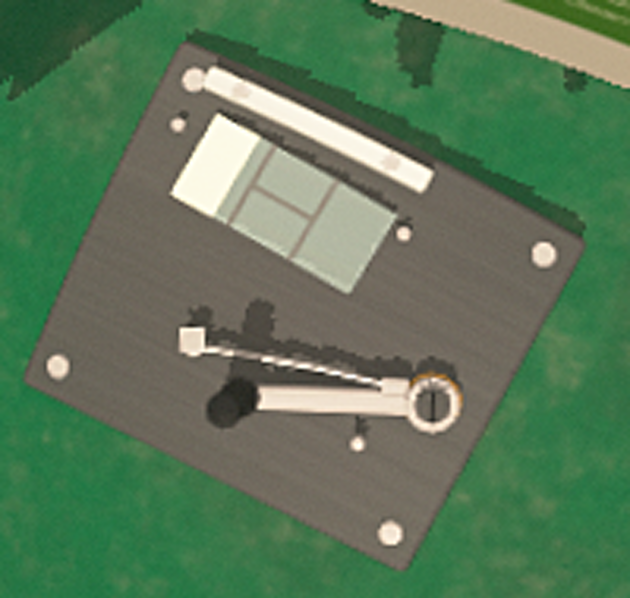

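```bash
python3 - <<'E'
from h import *
P=dict(np.load('w.npz')); d=P['d']; c=np.array(P['xyz']); pts=[]
M=R.from_quat(P['rotation']).as_matrix()
for v in range(0,240,3):
  for u in range(0,640,3):
    if d[v,u]>0:
        r=ray(P,u,v); zc=M[:,2]@r; pts.append([*(c+r*d[v,u]/zc),u,v])
p=np.array(pts); k=np.array([.565,-.12])
h=p[p[:,2]>.07]; r=np.hypot(*(h[:,:2]-k).T); i=np.argsort(r)[:400:20]
for j in i: print(np.round(h[j],3), round(r[j],3))
E
```

```text
[ 7.22e-01 -1.52e-01  7.10e-02  3.42e+02  0.00e+00] 0.16
[ 7.23e-01 -1.79e-01  7.70e-02  3.69e+02  6.00e+00] 0.169
[ 7.22e-01 -1.94e-01  7.80e-02  3.84e+02  1.20e+01] 0.174
[ 7.26e-01 -1.95e-01  1.06e-01  3.93e+02  0.00e+00] 0.178
[ 7.27e-01 -2.03e-01  1.08e-01  4.02e+02  3.00e+00] 0.182
[ 7.27e-01 -2.09e-01  1.06e-01  4.08e+02  6.00e+00] 0.185
[ 7.27e-01 -2.15e-01  1.13e-01  4.17e+02  6.00e+00] 0.188
[ 7.29e-01 -2.17e-01  1.30e-01  4.26e+02  0.00e+00] 0.191
[ 7.25e-01 -2.29e-01  1.01e-01  4.26e+02  1.80e+01] 0.194
[ 7.27e-01 -2.31e-01  1.10e-01  4.32e+02  1.50e+01] 0.196
[ 7.26e-01 -2.35e-01  1.07e-01  4.35e+02  1.80e+01] 0.198
[ 7.31e-01 -2.32e-01  1.39e-01  4.47e+02  3.00e+00] 0.2
[ 7.31e-01 -2.37e-01  1.47e-01  4.56e+02  3.00e+00] 0.203
[ 7.24e-01 -2.49e-01  9.00e-02  4.41e+02  3.00e+01] 0.205
[6.38e-01 7.30e-02 1.12e-01 9.90e+01 2.70e+01] 0.207
[6.55e-01 6.70e-02 1.11e-01 1.08e+02 1.20e+01] 0.208
[ 7.29e-01 -2.48e-01  1.31e-01  4.59e+02  1.50e+01] 0.208
[ 7.22e-01 -2.58e-01  7.20e-02  4.41e+02  3.90e+01] 0.209
[ 7.26e-01 -2.55e-01  9.70e-02  4.50e+02  3.00e+01] 0.21
[6.39e-01 7.80e-02 1.26e-01 8.70e+01 2.40e+01] 0.211
```

The nearest tall things (poster at x≈0.72, microscope at y>0.06) leave clearance. I'll turn so that the jaws open along the knob's path.

Call:
{"api": "drive_tool", "payload": {
  "targets": [
    [0,0,0,0,0,-0.12,0.4],
    [0,0,0,0,0,-0.12,0.4],
    [0,0,0,0,0,-0.12,0.4],
    [0,0,0,0,0,-0.12,0.4],
    [0,0,0,0,0,-0.12,0.4],
    [0,0,0,0,0,-0.12,0.4],
    [0,0,0,0,0,-0.12,0.4],
    [0,0,0,0,0,-0.12,0.4]
  ]
}}

```text
clock: 3.35
tcp_pos: [0.5355, -0.195, 0.2314]
orientation: [0.989, -0.146, 0.0, 0.0]
force: [0.1, 1.6, -0.6]
grip_width: 0.0514
```

Call:
{"api": "drive_tool", "payload": {
  "targets": [
    [0,0,0,0,0,-0.12,0.4],
    [0,0,0,0,0,-0.12,0.4],
    [0,0,0,0,0,-0.12,0.4],
    [0,0,0,0,0,-0.12,0.4],
    [0,0,0,0,0,-0.097,0.4],
    [0.0175,-0.03,0.02,0,0,0,0.4],
    [0.0175,-0.03,0.02,0,0,0,0.4],
    [0,0,0,0,0,0,0.4]
  ]
}}

```text
clock: 4.02
tcp_pos: [0.5511, -0.122, 0.1873]
orientation: [0.99, 0.14, -0.002, -0.003]
force: [-1.2, -0.1, -0.4]
grip_width: 0.0515
```

```bash
python3 look.py 2; python3 - <<'E'
from h import *
print(R.from_quat(monitor.read_state()['orientation']).as_matrix().round(3))
E
```

```text
{'clock': 4.0167, 'tcp_pos': [0.5511, -0.122, 0.1873], 'orientation': [0.9901, 0.1402, -0.0024, -0.0029], 'force': [-1.1668, -0.1098, -0.4367], 'grip_width': 0.0515, 'joint_pos': [-0.4295, 0.2049, 1.6713, 0.0025, 1.2725, -0.7115]}
{'vertical_fov': 65.706, 'cx': 318.033, 'cy': 200.662, 'xyz': [0.529, -0.042, 0.33], 'rotation': [0.978, 0.139, 0.02, 0.157]}
holder [([0.5969, -0.1307, 0.0014], 0.87), ([0.4934, -0.3945, 0.0017], 0.53)]
clip_pivot [([0.5741, -0.1903, 0.0293], 0.87)]
clip_knob [([0.5546, -0.1195, 0.041], 0.58)]
slide_centre [([0.6236, -0.1165, 0.0149], 0.57)]
slide_seat [([0.6356, -0.1112, 0.0132], 0.91)]
nose_nominal [([0.567, -0.1028, 0.0187], 0.61)]
[[ 0.962  0.275  0.002]
 [ 0.275 -0.962 -0.001]
 [ 0.001  0.001 -1.   ]]
```

View pics/w2.png

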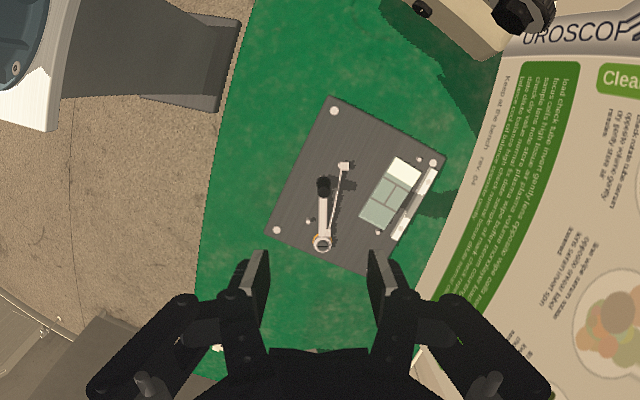

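The wrist picture shows the knob at (323,185), lined up between the open fingers, with the slide well to the right at (390,195). I'll descend around the knob and close to a loose cage.

Call:
{"api": "drive_tool", "payload": {
  "targets": [
    [0.004,0,0.031,0,0,0,0.4],
    [0,0,0.031,0,0,0,0.4],
    [0,0,0.031,0,0,0,0.4],
    [0,0,0.031,0,0,0,0.4],
    [0,0,0.015,0,0,0,0.4],
    [0,0,0.008,0,0,0,0.4],
    [0,0,0.008,0,0,0,0.4],
    [0,0,0,0,0,0,0.4]
  ]
}}

```text
clock: 5.03
tcp_pos: [0.5568, -0.126, 0.0358]
orientation: [0.99, 0.139, -0.0, -0.0]
force: [-0.2, 0.4, 0.2]
grip_width: 0.0512
```

Call:
{"api": "drive_tool", "payload": {
  "targets": [
    [0,0,0,0,0,0,0.6],
    [0,0,0,0,0,0,0.7],
    [0,0,0,0,0,0,0.7],
    [0,0,0,0,0,0,0.7],
    [0,0,0,0,0,0,0.7]
  ],
  "squeeze": 20
}}

```text
clock: 5.45
tcp_pos: [0.5575, -0.1257, 0.0371]
orientation: [0.99, 0.14, 0.001, 0.0]
force: [-0.3, -0.3, -0.1]
grip_width: 0.0252
```

```bash
python3 - <<'E'
from h import *
st()
p,d=get_image('wrist'); cv2.imwrite('pics/w3.png',p[100:400,140:540,::-1])
E
```

```text
{'clock': 5.45, 'tcp_pos': [0.5575, -0.1257, 0.0371], 'orientation': [0.9902, 0.1396, 0.0006, 0.0004], 'force': [-0.2595, -0.2743, -0.1141], 'grip_width': 0.0252, 'joint_pos': [-0.4294, 0.4207, 1.7405, -0.0, 0.9791, -0.7096]}
```

View pics/w3.png

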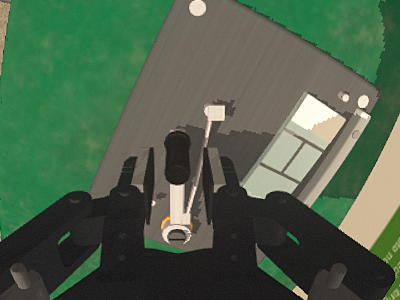

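The knob shows at crop pixel (176,155), between the pads with free space on both sides, and the pads sit slightly short of it radially. I'll correct that and close to a loose cage.

Call:
{"api": "drive_tool", "payload": {
  "targets": [
    [-0.001,-0.005,0.003,0,0,0,0.75],
    [0,0,0,0,0,0,0.8],
    [0,0,0,0,0,0,0.83],
    [0,0,0,0,0,0,0.83],
    [0,0,0,0,0,0,0.83],
    [0,0,0,0,0,0,0.83]
  ],
  "squeeze": 40
}}

```text
clock: 6.0
tcp_pos: [0.5547, -0.1211, 0.0333]
orientation: [0.99, 0.14, -0.0, 0.0]
force: [-0.4, 0.5, -0.9]
grip_width: 0.0145
```

Call:
{"api": "drive_tool", "payload": {
  "targets": [
    [0.0042,0.00012,0,0,0,0.06,0.83],
    [0.0042,0.00012,0,0,0,0.06,0.83],
    [0.0042,0.00012,0,0,0,0.06,0.83],
    [0.0042,0.00012,0,0,0,0.06,0.83],
    [0.0042,0.00012,0,0,0,0.06,0.83],
    [0,0,0,0,0,0,0.83],
    [0,0,0,0,0,0,0.83]
  ]
}}

```text
clock: 6.58
tcp_pos: [0.5755, -0.1184, 0.0333]
orientation: [1.0, -0.009, 0.0, 0.0]
force: [-0.8, 0.4, 0.2]
grip_width: 0.0143
```

```bash
cat > q.py <<'E'
from h import *
s=monitor.read_state(); M=R.from_quat(s['orientation']).as_matrix()
v=np.array(s['tcp_pos'])[:2]-[.575,-.1895]
a=np.arctan2(-v[0],v[1]); print('r',np.hypot(*v).round(4),'q',(0.75-.17-a).round(3),'toolF',(M.T@s['force']).round(2),'toolx',M[:2,0].round(3),'width',round(s['grip_width'],4),'t',s['clock'],'torque',np.round(s['ft_torque'],2))
E
python3 q.py
```

```text
r 0.0711 q 0.587 toolF [-0.81 -0.38 -0.18] toolx [ 1.    -0.018] width 0.0143 t 6.5833 torque [-0.   -0.08  0.01]
```

Call:
{"api": "drive_tool", "payload": {
  "targets": [
    [0.0021,3e-05,0,0,0,0.03,0.83],
    [0.0021,3e-05,0,0,0,0.03,0.83],
    [0.0021,3e-05,0,0,0,0.03,0.83],
    [0.0021,3e-05,0,0,0,0.03,0.83],
    [0.0021,3e-05,0,0,0,0.03,0.83],
    [0,0,0,0,0,0,0.83],
    [0,0,0,0,0,0,0.83]
  ]
}}

```text
clock: 7.17
tcp_pos: [0.5857, -0.1193, 0.0333]
orientation: [0.996, -0.084, -0.0, 0.0]
force: [0.1, 0.2, 1.0]
grip_width: 0.0146
```

```bash
python3 q.py; python3 - <<'E'
from h import *
p,d=get_image('wrist'); cv2.imwrite('pics/w4.png',cv2.resize(p[100:300,220:480,::-1],None,fx=2,fy=2))
E
```

```text
r 0.071 q 0.731 toolF [ 0.08 -0.23 -0.95] toolx [ 0.986 -0.167] width 0.0146 t 7.1667 torque [-0.04 -0.01 -0.03]
```

View pics/w4.png

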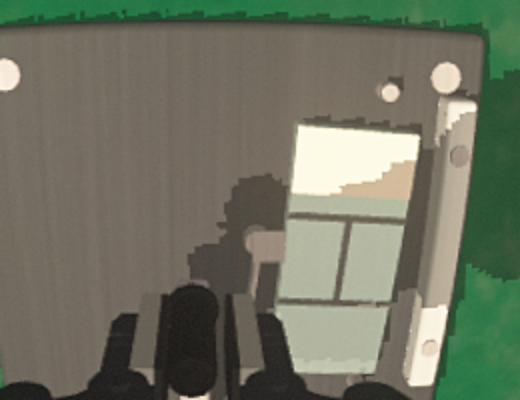

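The nose touches the slide's edge at crop pixel (280,245), and about 7 mm of gap to the fence remains. I'll creep on.

Call:
{"api": "drive_tool", "payload": {
  "targets": [
    [0.001,0,0,0,0,0.014,0.83],
    [0.001,0,0,0,0,0.014,0.83],
    [0.001,0,0,0,0,0.014,0.83],
    [0.001,0,0,0,0,0.014,0.83],
    [0,0,0,0,0,0,0.83]
  ]
}}

```text
clock: 7.63
tcp_pos: [0.5899, -0.1201, 0.0333]
orientation: [0.994, -0.113, 0.0, 0.0]
force: [-0.4, 0.4, 0.1]
grip_width: 0.0144
```

```bash
python3 q.py
```

```text
r 0.071 q 0.791 toolF [-0.49 -0.33 -0.09] toolx [ 0.974 -0.225] width 0.0144 t 7.6333 torque [0.01 0.08 0.01]
```

Call:
{"api": "drive_tool", "payload": {
  "targets": [
    [0.0005,0,0,0,0,0.007,0.83],
    [0.0005,0,0,0,0,0.007,0.83],
    [0,0,0,0,0,0,0.83]
  ]
}}

```text
clock: 7.88
tcp_pos: [0.5908, -0.1203, 0.0333]
orientation: [0.993, -0.12, -0.0, 0.0]
force: [-1.3, -0.3, -0.6]
grip_width: 0.0142
```

```bash
python3 q.py
```

```text
r 0.071 q 0.804 toolF [-1.24  0.57  0.57] toolx [ 0.971 -0.238] width 0.0142 t 7.8833 torque [-0.07  0.1  -0.01]
```

Call:
{"api": "drive_tool", "payload": {
  "targets": [
    [0.0005,0,0,0,0,0.007,0.83],
    [0.0005,0,0,0,0,0.007,0.83],
    [0,0,0,0,0,0,0.83]
  ]
}}

```text
clock: 8.13
tcp_pos: [0.5918, -0.1205, 0.0333]
orientation: [0.992, -0.127, 0.0, -0.0]
force: [-0.7, -0.7, 0.2]
grip_width: 0.0145
```

Call:
{"api": "drive_tool", "payload": {
  "targets": [
    [0.0005,0,0,0,0,0.007,0.83],
    [0.0005,0,0,0,0,0.007,0.83],
    [0,0,0,0,0,0,0.83]
  ]
}}

```text
clock: 8.38
tcp_pos: [0.5927, -0.1208, 0.0333]
orientation: [0.991, -0.134, 0.0, -0.0]
force: [-0.1, 0.2, -0.2]
grip_width: 0.015
```

```bash
python3 q.py
```

```text
r 0.071 q 0.833 toolF [-0.17 -0.19  0.24] toolx [ 0.964 -0.265] width 0.015 t 8.3833 torque [-0.02  0.09  0.03]
```

Call:
{"api": "drive_tool", "payload": {
  "targets": [
    [0.0005,0,0,0,0,0.007,0.83],
    [0.0005,0,0,0,0,0.007,0.83],
    [0,0,0,0,0,0,0.83]
  ]
}}

```text
clock: 8.63
tcp_pos: [0.5937, -0.121, 0.0333]
orientation: [0.99, -0.141, 0.0, -0.0]
force: [-0.2, 0.2, -0.3]
grip_width: 0.0148
```

Call:
{"api": "drive_tool", "payload": {
  "targets": [
    [0.0005,0,0,0,0,0.007,0.83],
    [0.0005,0,0,0,0,0.007,0.83],
    [0,0,0,0,0,0,0.83]
  ]
}}

```text
clock: 8.88
tcp_pos: [0.5946, -0.1213, 0.0333]
orientation: [0.989, -0.148, -0.0, -0.0]
force: [-1.4, 0.0, 0.5]
grip_width: 0.0145
```

```bash
python3 q.py
```

```text
r 0.071 q 0.86 toolF [-1.31  0.37 -0.45] toolx [ 0.956 -0.292] width 0.0145 t 8.8833 torque [-0.04  0.16 -0.05]
```

Call:
{"api": "drive_tool", "payload": {
  "targets": [
    [0.0005,0,0,0,0,0.007,0.83],
    [0.0005,0,0,0,0,0.007,0.83],
    [0,0,0,0,0,0,0.83]
  ]
}}

```text
clock: 9.13
tcp_pos: [0.5956, -0.1216, 0.0333]
orientation: [0.988, -0.155, 0.0, -0.0]
force: [-1.1, -0.1, -0.8]
grip_width: 0.0142
```

Call:
{"api": "drive_tool", "payload": {
  "targets": [
    [0.0005,0,0,0,0,0.007,0.83],
    [0,0,0,0,0,0,0.83]
  ]
}}

```text
clock: 9.3
tcp_pos: [0.596, -0.1218, 0.0333]
orientation: [0.987, -0.158, -0.0, -0.0]
force: [-1.2, 0.3, -0.1]
grip_width: 0.0149
```

```bash
python3 q.py; python3 - <<'E'
from h import *
p,d=get_image('wrist'); cv2.imwrite('pics/w5.png',cv2.resize(p[100:300,220:480,::-1],None,fx=2,fy=2))
E
```

```text
r 0.0709 q 0.881 toolF [-1.23  0.1   0.05] toolx [ 0.95  -0.312] width 0.0149 t 9.3 torque [-0.03  0.18  0.01]
```

View pics/w5.png

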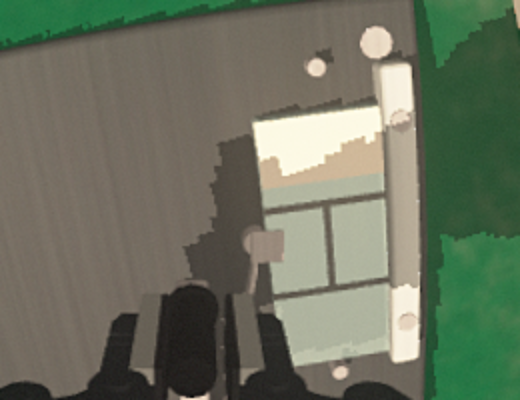

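The slide is now practically at the fence: its edge is at x≈386 and the fence face at 388 in the crop. The force should rise next.

Call:
{"api": "drive_tool", "payload": {
  "targets": [
    [0.0005,0,0,0,0,0.007,0.83],
    [0,0,0,0,0,0,0.83]
  ]
}}

```text
clock: 9.52
tcp_pos: [0.5963, -0.1219, 0.0332]
orientation: [0.987, -0.162, -0.0, -0.0]
force: [-2.1, -0.4, 0.1]
grip_width: 0.0149
```

Call:
{"api": "drive_tool", "payload": {
  "targets": [
    [0.0005,0,0,0,0,0.007,0.83],
    [0,0,0,0,0,0,0.83]
  ]
}}

```text
clock: 9.68
tcp_pos: [0.5967, -0.122, 0.0332]
orientation: [0.986, -0.165, -0.0, -0.0]
force: [-2.8, 0.7, 1.5]
grip_width: 0.0148
```

Call:
{"api": "drive_tool", "payload": {
  "targets": [
    [0.0005,0,0,0,0,0.007,0.83],
    [0,0,0,0,0,0,0.83]
  ]
}}

```text
clock: 9.85
tcp_pos: [0.5971, -0.1221, 0.0332]
orientation: [0.986, -0.168, -0.001, -0.0]
force: [-4.7, 0.4, 2.1]
grip_width: 0.0143
```

Call:
{"api": "drive_tool", "payload": {
  "targets": [
    [0.0005,0,0,0,0,0.007,0.83],
    [0,0,0,0,0,0,0.83],
    [0.0005,0,0,0,0,0.007,0.83],
    [0,0,0,0,0,0,0.83]
  ]
}}

```text
clock: 10.18
tcp_pos: [0.5977, -0.1224, 0.0331]
orientation: [0.985, -0.175, -0.001, -0.0]
force: [-6.4, 0.9, 3.6]
grip_width: 0.0144
```

```bash
python3 q.py
```

```text
r 0.0709 q 0.905 toolF [-6.27  1.39 -3.55] toolx [ 0.939 -0.345] width 0.0144 t 10.1833 torque [0.12 1.   0.02]
```

Call:
{"api": "drive_tool", "payload": {
  "targets": [
    [0.0005,0,0,0,0,0.007,0.83],
    [0,0,0,0,0,0,0.83]
  ]
}}

```text
clock: 10.35
tcp_pos: [0.5979, -0.1225, 0.0331]
orientation: [0.984, -0.179, -0.001, -0.0]
force: [-6.8, 1.5, 3.4]
grip_width: 0.0145
```

```bash
python3 q.py
```

```text
r 0.0708 q 0.909 toolF [-6.91  1.03 -3.37] toolx [ 0.936 -0.352] width 0.0145 t 10.35 torque [0.1  1.16 0.06]
```

Call:
{"api": "drive_tool", "payload": {
  "targets": [
    [0.0005,0,0,0,0,0.007,0.83],
    [0,0,0,0,0,0,0.83],
    [0.0005,0,0,0,0,0.007,0.83],
    [0,0,0,0,0,0,0.83]
  ]
}}

```text
clock: 10.68
tcp_pos: [0.5984, -0.1227, 0.0331]
orientation: [0.983, -0.186, -0.002, -0.0]
force: [-9.7, 1.3, 5.3]
grip_width: 0.0144
```

```bash
python3 q.py
```

```text
r 0.0708 q 0.917 toolF [-9.53  2.3  -5.24] toolx [ 0.931 -0.365] width 0.0144 t 10.6833 torque [0.19 1.44 0.01]
```

The force is about 9.5 N at the knob, roughly 8 N on the glass. I'll hold.

Call:
{"api": "drive_tool", "payload": {
  "targets": [
    [0,0,0,0,0,0,0.83],
    [0,0,0,0,0,0,0.83],
    [0,0,0,0,0,0,0.83],
    [0,0,0,0,0,0,0.83],
    [0,0,0,0,0,0,0.83],
    [0,0,0,0,0,0,0.83],
    [0,0,0,0,0,0,0.83],
    [0,0,0,0,0,0,0.83]
  ]
}}

```text
clock: 11.35
tcp_pos: [0.5984, -0.1226, 0.0331]
orientation: [0.983, -0.185, -0.002, -0.0]
force: [-8.2, 2.4, 5.7]
grip_width: 0.0147
```

Call:
{"api": "drive_tool", "payload": {
  "targets": [
    [0,0,0,0,0,0,0.83],
    [0,0,0,0,0,0,0.83],
    [0,0,0,0,0,0,0.83],
    [0,0,0,0,0,0,0.83],
    [0,0,0,0,0,0,0.83],
    [0,0,0,0,0,0,0.83],
    [0,0,0,0,0,0,0.83],
    [0,0,0,0,0,0,0.83]
  ]
}}

```text
clock: 12.02
tcp_pos: [0.5984, -0.1226, 0.0331]
orientation: [0.983, -0.185, -0.002, -0.0]
force: [-9.2, 1.2, 5.8]
grip_width: 0.0148
```

```bash
python3 q.py; python3 - <<'E'
from h import *
p,d=get_image('wrist'); cv2.imwrite('pics/w6.png',cv2.resize(p[100:300,220:480,::-1],None,fx=3,fy=3))
E
```

```text
r 0.0708 q 0.917 toolF [-9.05  2.29 -5.75] toolx [ 0.931 -0.364] width 0.0148 t 12.0167 torque [0.23 1.39 0.  ]
```

View pics/w6.png

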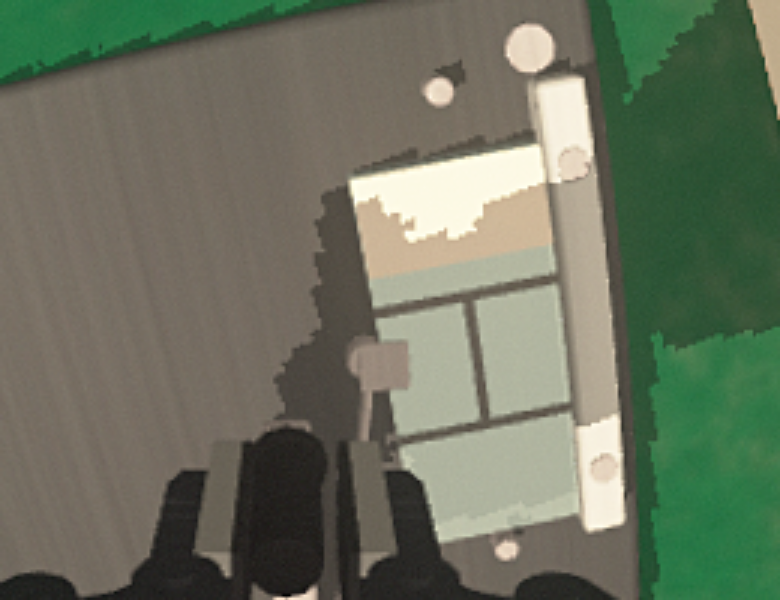

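The slide lies flush and parallel along the fence, with the nose pressing at (385,365) near its middle, and it held for 1.3 s. I'll swing back now.

Call:
{"api": "drive_tool", "payload": {
  "targets": [
    [-0.0014,0,0,0,0,-0.02,0.83],
    [-0.0014,0,0,0,0,-0.02,0.83],
    [-0.0014,0,0,0,0,-0.02,0.83],
    [-0.0014,0,0,0,0,-0.02,0.83],
    [-0.0035,0.0001,0,0,0,-0.05,0.83],
    [-0.0035,0.0001,0,0,0,-0.05,0.83],
    [-0.0035,0.0001,0,0,0,-0.05,0.83],
    [-0.0035,0.0001,0,0,0,-0.05,0.83]
  ]
}}

```text
clock: 12.73
tcp_pos: [0.5819, -0.1188, 0.0338]
orientation: [0.999, -0.045, 0.001, 0.0]
force: [0.7, -0.3, -0.9]
grip_width: 0.0144
```

```bash
python3 q.py
```

```text
r 0.0711 q 0.678 toolF [0.7  0.26 0.86] toolx [ 0.996 -0.09 ] width 0.0144 t 12.7333 torque [ 0.07 -0.16  0.  ]
```

Call:
{"api": "drive_tool", "payload": {
  "targets": [
    [-0.0035,0.0001,0,0,0,-0.05,0.83],
    [-0.0035,0.0001,0,0,0,-0.05,0.83],
    [-0.0035,0.0001,0,0,0,-0.05,0.83],
    [-0.0035,0.0001,0,0,0,-0.05,0.83],
    [-0.0035,0.0001,0,0,0,-0.05,0.83],
    [-0.0035,0.0001,0,0,0,-0.05,0.83],
    [-0.0035,0.0001,0,0,0,-0.05,0.83],
    [-0.0035,0.0001,0,0,0,-0.05,0.83]
  ]
}}

```text
clock: 13.4
tcp_pos: [0.5542, -0.1218, 0.0338]
orientation: [0.988, 0.154, 0.001, 0.0]
force: [0.2, 0.3, -0.0]
grip_width: 0.0148
```

```bash
python3 q.py
```

```text
r 0.0708 q 0.282 toolF [ 0.33 -0.25  0.02] toolx [0.952 0.305] width 0.0148 t 13.4 torque [ 0.13 -0.08  0.04]
```

Call:
{"api": "drive_tool", "payload": {
  "targets": [
    [-0.0028,5e-05,0,0,0,-0.04,0.83],
    [-0.0028,5e-05,0,0,0,-0.04,0.83],
    [-0.0028,5e-05,0,0,0,-0.04,0.83],
    [-0.0028,5e-05,0,0,0,-0.04,0.83],
    [-0.0014,0,0,0,0,-0.02,0.83],
    [-0.0014,0,0,0,0,-0.02,0.83],
    [-0.0014,0,0,0,0,-0.02,0.83],
    [0,0,0,0,0,0,0.83]
  ]
}}

```text
clock: 14.07
tcp_pos: [0.5393, -0.1281, 0.0335]
orientation: [0.965, 0.261, 0.0, 0.0]
force: [1.4, -0.2, 0.3]
grip_width: 0.0146
```

```bash
python3 q.py
```

```text
r 0.071 q 0.054 toolF [ 1.1   0.93 -0.27] toolx [0.864 0.504] width 0.0146 t 14.0667 torque [ 0.02 -0.1  -0.03]
```

Now I'll creep until the stop is felt.

Call:
{"api": "drive_tool", "payload": {
  "targets": [
    [-0.001,0,0,0,0,-0.014,0.83],
    [-0.001,0,0,0,0,-0.014,0.83],
    [0,0,0,0,0,0,0.83]
  ]
}}

```text
clock: 14.32
tcp_pos: [0.5373, -0.129, 0.0333]
orientation: [0.962, 0.274, 0.0, 0.0]
force: [-0.2, 0.3, -1.5]
grip_width: 0.0144
```

Call:
{"api": "drive_tool", "payload": {
  "targets": [
    [-0.001,0,0,0,0,-0.014,0.83],
    [-0.001,0,0,0,0,-0.014,0.83],
    [0,0,0,0,0,0,0.83]
  ]
}}

```text
clock: 14.57
tcp_pos: [0.5355, -0.13, 0.0332]
orientation: [0.958, 0.288, -0.0, -0.0]
force: [0.1, 0.4, 0.8]
grip_width: 0.0146
```

Call:
{"api": "drive_tool", "payload": {
  "targets": [
    [-0.001,0,0,0,0,-0.014,0.83],
    [-0.001,0,0,0,0,-0.014,0.83],
    [0,0,0,0,0,0,0.83]
  ]
}}

```text
clock: 14.82
tcp_pos: [0.5346, -0.1307, 0.0333]
orientation: [0.954, 0.301, 0.001, -0.0]
force: [4.0, 1.1, -1.8]
grip_width: 0.0144
```

```bash
python3 q.py
```

```text
r 0.0714 q -0.023 toolF [3.86 1.42 1.78] toolx [0.818 0.575] width 0.0144 t 14.8167 torque [ 0.33 -0.68 -0.05]
```

Call:
{"api": "drive_tool", "payload": {
  "targets": [
    [-0.001,0,0,0,0,0,0.83],
    [-0.001,0,0,0,0,0,0.83],
    [0,0,0,0,0,0,0.83],
    [0,0,0,0,0,0,0.83],
    [0,0,0,0,0,0,0.83]
  ]
}}

```text
clock: 15.23
tcp_pos: [0.5343, -0.1309, 0.0334]
orientation: [0.954, 0.301, 0.002, -0.0]
force: [10.8, 6.6, -4.3]
grip_width: 0.0146
```

```bash
python3 q.py
```

```text
r 0.0713 q -0.028 toolF [12.6   0.84  4.37] toolx [0.819 0.574] width 0.0146 t 15.2333 torque [ 1.02 -1.59  0.04]
```

The stop is felt rigidly: 12.6 N with no further motion. I'll unload, open and rise.

Call:
{"api": "drive_tool", "payload": {
  "targets": [
    [0.0015,0,0,0,0,0,0.83],
    [0.0015,0,0,0,0,0,0.83],
    [0.0005,0,0,0,0,0,0.7],
    [0,0,0,0,0,0,0.5],
    [0,0,0,0,0,0,0.5],
    [0,0,0,0,0,0,0.5],
    [0,0,0,0,0,0,0.5]
  ]
}}

```text
clock: 15.82
tcp_pos: [0.535, -0.1303, 0.0333]
orientation: [0.954, 0.301, -0.0, -0.0]
force: [-0.5, -0.3, -0.4]
grip_width: 0.0426
```

Call:
{"api": "drive_tool", "payload": {
  "targets": [
    [0,0,-0.01,0,0,0,0.5],
    [0,0,-0.02,0,0,0,0.5],
    [0,0,-0.03,0,0,0,0.5],
    [0,0,-0.03,0,0,0,0.5],
    [0,0,-0.03,0,0,0,0.5],
    [0,0,-0.03,0,0,0,0.5],
    [0,0,0,0,0,0,0.5],
    [0,0,0,0,0,0,0.5]
  ]
}}

```text
clock: 16.48
tcp_pos: [0.5366, -0.1309, 0.1864]
orientation: [0.954, 0.301, 0.002, 0.002]
force: [0.2, -0.3, -1.1]
grip_width: 0.0426
```

```bash
python3 look.py 7; python3 - <<'E'
from h import *
p=cv2.imread('pics/w7.png'); cv2.imwrite('pics/w7c.png',cv2.resize(p[60:260,200:460],None,fx=3,fy=3,interpolation=cv2.INTER_CUBIC))
E
```

```text
{'clock': 16.4833, 'tcp_pos': [0.5366, -0.1309, 0.1864], 'orientation': [0.9537, 0.3008, 0.002, 0.0019], 'force': [0.1812, -0.2693, -1.0833], 'grip_width': 0.0426, 'joint_pos': [-0.4541, 0.1714, 1.7126, -0.0, 1.252, -1.0651]}
{'vertical_fov': 65.706, 'cx': 318.033, 'cy': 200.662, 'xyz': [0.489, -0.062, 0.328], 'rotation': [0.941, 0.297, 0.05, 0.156]}
holder [([0.5932, -0.129, 0.0006], 0.95)]
clip_pivot [([0.5732, -0.1902, 0.0283], 0.82)]
clip_knob [([0.5353, -0.127, 0.0394], 0.64)]
slide_centre [([0.6363, -0.1216, 0.0186], 0.85)]
slide_seat [([0.6352, -0.1113, 0.0115], 0.63)]
nose_nominal [([0.5414, -0.1013, 0.0156], 0.83), ([0.6353, -0.1208, 0.0153], 0.16)]
```

View pics/w7c.png

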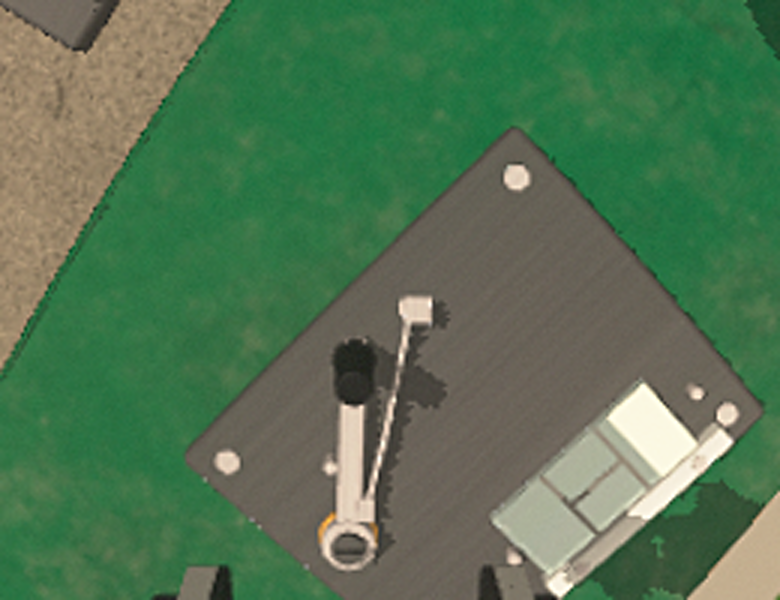

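The crop shows the arm against its stop post at (331,467), the knob free, and the slide flush along the fence and between the pins. I'm handing in.

```bash
python3 -c "
from workcell import env; print(env.sign_off())"
```

```text
the job is handed in; nothing more can be done
None
```

I swung the clip round by its knob, pressed the slide flush against the fence, swung the clip back to its open stop, let go and handed the job in. `env.sign_off()` gives no verdict, so the checks below are mine.

- **Grip:** I held the knob in a loose cage of the fingers (a 14.5 mm gap around the 12 mm knob) so that forces could be felt cleanly.
- **Press:** The push was about 8.5–9.5 N along the knob's path, or about 7–8 N on the glass, held for more than 1.3 s. The glass force comes from the given 1.2 ratio, not from a direct reading. The picture at the end of the hold shows the slide flush and parallel.
- **Open stop:** The stop was felt as rigid, with 12.6 N at the knob and no further motion. The last wrist picture shows the arm against its stop post.
- **After release:** The fingers came off cleanly and rose about 15 cm clear. The slide still lies flush along the fence and between the pins, shifted a few millimetres towards the lower pin. The pin spacing should still keep it within the allowed y range. Nothing around the holder was approached.
- **Disagreements:** The network's slide centre differs from its seat point by about 10 mm along the fence. About 5 mm of that is possible between the pins; I put the rest down to its error. An upward force of about 5 N also showed on the tool during the press. I did not look into its cause.

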